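# Fetch the tub from behind the detergent bottles

## Task

A customer wants the white tub that stands at the back of the red caddy. First move all three detergent bottles out of the way and stand them in the grey side tray, leaving the tub where it is; then set the tub upright in the middle of the round black mat while the bottles wait in the tray; then stand each bottle back in the caddy, centred on the mark of its own colour (not necessarily where it stood). Never tip over a bottle or the tub.

Things in the scene. Friction and masses are not known exactly. Their poses are not given: they have to be found in the camera images.
- caddy: fixed red supply caddy on the counter, 240 (x) by 260 (y) mm; origin at the centre of its underside. Its flat floor is 6 mm thick (top at z = 6 mm). Walls 6 mm thick and 26 mm high stand on its left, right (+y, -y) and far (+x) edges; its front (-x, towards the robot) is open. A small clear cup and a white box (both under 40 mm high) stand loose in its front corners, and are not part of the job
- side_tray: fixed grey open tray at one side of the caddy, outer size 280 (x) by 130 (y) mm, walls 5 mm thick and 18 mm high, floor 5 mm thick; origin at the centre of its underside. It has room for the three bottles in one row along its x axis
- pickup_mat: fixed round black mat with a thin orange ring on it, 120 mm across, 4 mm thick, at the other side of the caddy; origin at the centre of its underside: the customer's pick-up place
- tub: small round white tub with an orange band and a black lid, 56 mm across, 55 mm high, about 0.2 kg, at the back of the caddy behind and between the bottles (about 13 mm from the nearest); origin at the centre of its underside, z up
- bottle_blue: blue detergent bottle with a blue cap, standing in the caddy. Round body 60 mm across up to 66 mm high, sloping in to the cap, which is a cylinder 40 mm across from 83 to 125 mm high (grip it there); about 0.28 kg; origin at the centre of its underside, z up
- mark_blue: flat blue disc 80 mm across, printed on the caddy's floor (adds no height); origin at its centre, on the floor; the place where the blue bottle belongs. At the start some bottle, of any colour, stands about on it, leaving its edge in sight; the marks' centres are about 84 mm from a neighbour's
- bottle_yellow: yellow detergent bottle with a yellow cap, standing in the caddy. Round body 60 mm across up to 66 mm high, sloping in to the cap, which is a cylinder 40 mm across from 83 to 125 mm high (grip it there); about 0.28 kg; origin at the centre of its underside, z up
- mark_yellow: flat yellow disc 80 mm across, printed on the caddy's floor (adds no height); origin at its centre, on the floor; the place where the yellow bottle belongs. At the start some bottle, of any colour, stands about on it, leaving its edge in sight; the marks' centres are about 84 mm from a neighbour's
- bottle_green: green detergent bottle with a green cap, standing in the caddy. Round body 60 mm across up to 66 mm high, sloping in to the cap, which is a cylinder 40 mm across from 83 to 125 mm high (grip it there); about 0.28 kg; origin at the centre of its underside, z up
- mark_green: flat green disc 80 mm across, printed on the caddy's floor (adds no height); origin at its centre, on the floor; the place where the green bottle belongs. At the start some bottle, of any colour, stands about on it, leaving its edge in sight; the marks' centres are about 84 mm from a neighbour's
There are look-alikes about, which are no part of the job. Of the things that look like the bottle_green, the smallest one is meant.

How it is judged:
On the way, in this order (a step that is already met when the one before it is completed fails the run):
1. all three bottles stand upright and at rest in the side tray, the tub still in its place in the caddy (within 30 mm) (linear speed of each of bottle_blue, bottle_yellow, bottle_green below 0.02 m/s and angular speed of each of bottle_blue, bottle_yellow, bottle_green below 0.2 rad/s and angle between each of bottle_blue, bottle_yellow, bottle_green's own z axis and vertical below 0.12 rad and x of bottle_blue in the frame of side_tray between -0.11 and 0.11 m and y of bottle_blue in the frame of side_tray between -0.036 and 0.036 m and z of each of bottle_blue, bottle_yellow, bottle_green in the frame of side_tray below 0.015 m and x of bottle_yellow in the frame of side_tray between -0.11 and 0.11 m and y of bottle_yellow in the frame of side_tray between -0.036 and 0.036 m and x of bottle_green in the frame of side_tray between -0.11 and 0.11 m and y of bottle_green in the frame of side_tray between -0.036 and 0.036 m and distance of tub from where it was at the start of the episode below 0.03 m), for 0.2 s.
2. the tub stands at rest in the middle of the mat (within 15 mm), the bottles still in the side tray (linear speed of each of tub, bottle_blue, bottle_yellow, bottle_green below 0.02 m/s and angular speed of each of tub, bottle_blue, bottle_yellow, bottle_green below 0.2 rad/s and angle between each of tub, bottle_blue, bottle_yellow, bottle_green's own z axis and vertical below 0.12 rad and horizontal distance between tub and pickup_mat below 0.015 m and z of tub in the frame of pickup_mat below 0.012 m and x of bottle_blue in the frame of side_tray between -0.11 and 0.11 m and y of bottle_blue in the frame of side_tray between -0.036 and 0.036 m and z of each of bottle_blue, bottle_yellow, bottle_green in the frame of side_tray below 0.015 m and x of bottle_yellow in the frame of side_tray between -0.11 and 0.11 m and y of bottle_yellow in the frame of side_tray between -0.036 and 0.036 m and x of bottle_green in the frame of side_tray between -0.11 and 0.11 m and y of bottle_green in the frame of side_tray between -0.036 and 0.036 m), for 0.2 s.
At the end, for the whole second after the job is handed in: The tub stands upright on the round mat within 15 mm of its centre, and each bottle stands upright on the caddy's floor within 12 mm of the centre of the mark of its own colour, all at rest (upright: within 7 degrees) (linear speed of each of tub, bottle_blue, bottle_yellow, bottle_green below 0.02 m/s and angular speed of each of tub, bottle_blue, bottle_yellow, bottle_green below 0.2 rad/s and angle between each of tub, bottle_blue, bottle_yellow, bottle_green's own z axis and vertical below 0.12 rad and horizontal distance between tub and pickup_mat below 0.015 m and z of tub in the frame of pickup_mat below 0.012 m and horizontal distance between bottle_blue and mark_blue below 0.012 m and z of each of bottle_blue, bottle_yellow, bottle_green in the frame of caddy below 0.014 m and horizontal distance between bottle_yellow and mark_yellow below 0.012 m and horizontal distance between bottle_green and mark_green below 0.012 m); the robot touches nothing.
It fails at once if a bottle or the tub is tipped by more than 35 degrees (angle between any of tub, bottle_blue, bottle_yellow, bottle_green's own z axis and vertical above 0.61 rad).
It also fails if it takes over 138 s, if anything falls off the work surface, if the arm or the gripper's body presses on something with over 40 N, if the wrist force passes 120 N, or if a joint passes its speed limit or range.

## Robot

A 7-joint arm with a two-finger parallel gripper is mounted at the origin on the work surface. World frame = base frame: x ahead of the robot, y to its left, z up, the work surface at z = 0. Lengths are in m, angles in rad, forces in N, time in s.
With the tool pointing down it reaches from about 0.35 to 0.9 m from the base axis. Payload 8.1 kg.
Tool frame: the origin (TCP) lies midway between the tips of the shut fingers; the grasp point (between the pads) lies 19 mm behind it; z points along the fingers, y is the line along which they close (so a half turn about z gives the same grasp; the last joint's range is limited). The gripper opens to 92 mm and grips with 3 to 60 N. Pads are 19 mm wide; open, the fingers measure 130 mm over their backs; the gripper's body (75 mm by 190 mm) begins 47 mm behind the grasp point.
Start: joints at [1.106, 0.434, 0.025, 1.573, -0.012, 1.134, -0.075], TCP at [0.221, -0.585, 0.227] pointing down, gripper open.
Joint ranges: [-2.62, 2.62], [-0.44, 2.09], [-1.27, 1.32], [0.08, 2.57], [-1.32, 4.46], [0.12, 2], [-2.74, 2.74]. Speed limits (rad/s): [2.22, 2.22, 3.01, 3.01, 3.14, 3.14, 3.14].

## Interface

Orientations are given as a rotation vector (axis times angle).
In Python, from cell import arm gives the robot as it stands.
- The arm moves only by the tool carry_out, never from a script. Its arguments are lists of equal length, an entry for each row: "claw": the finger opening in cm, from 0 to 9.18; "delta_pos": the shift along the tool's x, y, z in cm, a list of three; "angular": the turn, a rotation vector about the tool's x, y, z in rad, a list of three. In form: {"claw": [claw, ...], "delta_pos": [[dx, dy, dz], ...], "angular": [[ax, ay, az], ...]}. A call has 1 to 20 rows; each row shifts and turns the commanded pose from where the row before left it, along the tool's axes as they then stand; what a row does not reach is not made up. A row lasts 1/10 s, in which the tool goes at most 50 mm and 8.59 degrees, less where a joint would pass 70% of its speed; a pose out of reach is approached as far as the arm can. A call with a gripper value outside its range is refused whole. The fingers move at their own pace and stop on an object; "force" is the grip in N (left out, the last holds). Time passes only in rows, so rows that do not move let the fingers close. It gives the time, the measured TCP pose, the force, the opening and the grip force at its end, in the units of the state.
- arm.observe(): the state, without advancing time (a new reading comes with each control period).
- arm.get_image(name): name is "scene" or "side" or "wrist"; returns a dict with "frame" (420x560x3 uint8, red, green, blue), "mtx" (3x3 intrinsics, pixels), "dist" ([k1, k2, p1, p2, k3] as OpenCV has them; the pictures are not rectified), "T" (4x4, takes a point from camera to world coordinates). Camera axes: x right, y down, z forward; pixel columns grow to the right and rows downward; lengths in m; the calibration is good to about 2 mm. A picture is of the moment at which its call begins. There is no depth.
- arm.sign_off(): hands the job in; it is judged then, once.
Trained networks look in a picture, given as the dict that the camera call returned (one of the last four; its "shot" number tells which), for a name from the list of things; names that differ only in an ending like _2 or _b are one class to them, and where a whole thing is asked for, a point or a joint stands for the part that bears it (a point fixed in the world has none). Each returns a list of dicts, best first, with "conf" (0 to 1); they miss things now and then, are a little off and sometimes report something else, mostly with a low value. They report only what shows in the picture. A call takes as long as a camera call. They do not tell look-alikes from the thing itself.
- arm.look_for(label, picture): "centre" ([column, row] as shares, 0 to 1, of the picture: columns of its width, rows of its height, amid what is visible of it).
- arm.trace(label, picture): "region" (420x560 bool, what is visible of it) and "centre" ([column, row] as shares, 0 to 1, of the picture: columns of its width, rows of its height, amid what is visible of it).
- arm.place_of(label, picture): "centre" ([column, row] as shares, 0 to 1, of the picture: columns of its width, rows of its height: a listed point, or the origin of a listed thing).
The state is a dict: "clock": time; "joints": joint angles; "dq": joint speeds; "joint_efforts": joint torques, N m; "position": TCP position; "ee_rot": TCP orientation; "force": force on the tool from outside, world axes, zero at the start; "ft_torque": the same for the moment, N m; "width": opening from 0.0 (shut) to 1.0 (fully open); "gripper_force": force on a finger pad.
Only numpy, scipy, OpenCV 4.12 (cv2) and the standard library are available. Lean on these libraries where they do the work, as an engineer would, in place of code of your own. Each camera call takes 0.05 s, during which the arm holds its last target. There are 200 camera calls.

## Working session

There is one attempt and no reset: what is moved stays moved. The work goes in short steps, Python scripts to look and compute and a tool call to move; the robot and the scene stay as the last step left them, time stands still between calls to the robot, and variables do not carry over. Pictures are saved under pics/ and viewed, at most 14 in all, crops included, and the job is handed in when it is done.

Besides the shell and the picture viewer there is one more tool, called after "Emit:" by a JSON object that holds its "op" and its "data", one argument or row to a line. carry_out: Moves the arm, as the interface text tells. Its arguments: {"type":"object","properties":{"claw":{"type":"array","items":{"type":"number"}},"delta_pos":{"type":"array","items":{"type":"array","items":{"type":"number"}}},"angular":{"type":"array","items":{"type":"array","items":{"type":"number"}}},"force":{"type":"number"}},"required":["claw","delta_pos","angular"]}

```bash
ls; mkdir -p pics; cat > h.py <<'E'
import numpy as np, cv2
from cell import arm
def save(p,n): cv2.imwrite(f'pics/{n}.png',p['frame'][:,:,::-1])
def w2p(P,pic):
    T=np.linalg.inv(pic['T']); P=np.atleast_2d(P).astype(float)
    return cv2.projectPoints(P,cv2.Rodrigues(T[:3,:3])[0],T[:3,3],np.array(pic['mtx']),np.array(pic['dist']))[0].reshape(-1,2)
def p2w(uv,z,pic):
    n=cv2.undistortPoints(np.array(uv,float).reshape(-1,1,2),np.array(pic['mtx']),np.array(pic['dist'])).reshape(-1,2)
    d=np.c_[n,np.ones(len(n))]@pic['T'][:3,:3].T; o=pic['T'][:3,3]
    return o+d*((z-o[2])/d[:,2])[:,None]
E
python3 - <<'E'
from h import *
s=arm.observe(); print({k:np.round(v,3) for k,v in s.items()})
L=['caddy','side_tray','pickup_mat','tub']+[a+c for a in('bottle_','mark_') for c in('blue','yellow','green')]
for n in('scene','side'):
    p=arm.get_image(n); save(p,n+'0'); print(n,np.round(p['T'],3).tolist(),np.round(p['mtx'],1).tolist())
    for l in L:
        for r in arm.place_of(l,p)[:5]:
            uv=np.array(r['centre'])*[560,420]
            z={'t':.006,'b':.006,'m':.006}.get(l[0],0)
            print(l,round(r['conf'],2),uv.round(1),p2w([uv],z,p).round(3)[0][:2])
E
```

```text
pics
{'clock': np.float64(0.0), 'joints': array([ 1.106,  0.435,  0.025,  1.574, -0.012,  1.134, -0.075]), 'dq': array([ 0.002, -0.001, -0.001, -0.   ,  0.001, -0.001, -0.001]), 'joint_efforts': array([ 0.0000e+00, -6.6784e+01,  9.8500e-01, -3.1445e+01, -6.0000e-02,
        4.3000e-02,  0.0000e+00]), 'position': array([ 0.221, -0.584,  0.226]), 'ee_rot': array([-3.089e+00, -5.650e-01,  1.000e-03]), 'force': array([ 0.475, -0.302, -0.217]), 'ft_torque': array([-0.008,  0.006,  0.025]), 'gripper_force': np.float64(0.0), 'width': np.float64(0.997)}
scene [[0.009, 0.628, -0.778, 1.349], [1.0, 0.003, 0.014, -0.031], [0.011, -0.778, -0.628, 0.688], [0.0, 0.0, 0.0, 1.0]] [[421.9, 0.0, 277.5], [0.0, 421.9, 206.7], [0.0, 0.0, 1.0]]
caddy 0.8 [296.2 235.5] [0.606 0.028]
caddy 0.16 [325.2 232.5] [0.595 0.099]
side_tray 0.56 [388.9 213.2] [0.521 0.272]
pickup_mat 0.91 [163.5 211.3] [ 0.516 -0.31 ]
tub 0.72 [299.5 244.3] [0.642 0.034]
bottle_yellow 0.94 [327.5 233.1] [0.604 0.103]
bottle_green 0.95 [215.3 182.5] [ 0.397 -0.188]
bottle_green 0.93 [295.  230.1] [0.593 0.025]
bottle_green 0.81 [131.
[... 352 characters left out ...]
 0.675], [0.021, -0.696, -0.718, 0.828], [0.0, 0.0, 0.0, 1.0]] [[518.5, 0.0, 280.6], [0.0, 518.5, 216.9], [0.0, 0.0, 1.0]]
caddy 0.9 [242.3 233.4] [0.606 0.024]
side_tray 0.92 [224.6 344.2] [0.506 0.277]
pickup_mat 0.82 [336.8 154.9] [ 0.521 -0.319]
tub 0.63 [219.5 223. ] [0.663 0.024]
bottle_blue 0.87 [246.9 206.6] [ 0.633 -0.047]
bottle_yellow 0.94 [220.9 256.1] [0.613 0.104]
bottle_yellow 0.28 [240.3 234.1] [0.606 0.033]
bottle_green 0.85 [286.7 133.7] [ 0.668 -0.334]
bottle_green 0.79 [251.2 232.4] [0.588 0.018]
mark_blue 0.56 [251.4 233.6] [0.586 0.021]
mark_yellow 0.38 [245.5 204. ] [ 0.64  -0.053]
mark_yellow 0.23 [241.1 232.7] [0.607 0.028]
mark_green 0.63 [222.6 254.3] [0.612 0.099]
```

View pics/scene0.png

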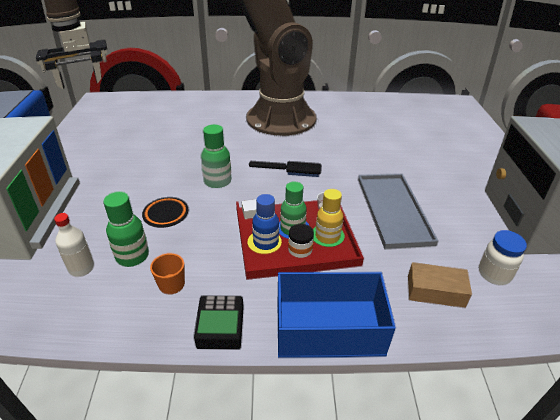

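View pics/side0.png

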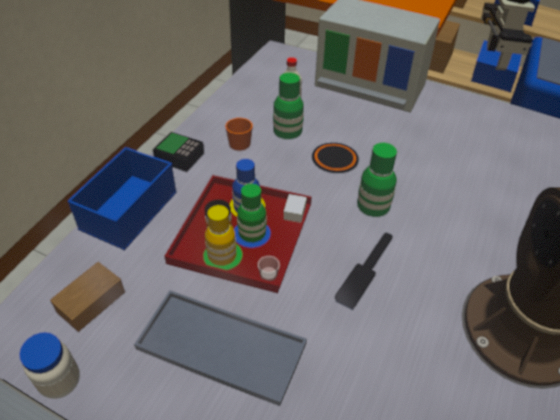

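Green look-alikes in the scene picture are at (127,230), (214,157) and (293,210). The one in the caddy at (293,210) looks smallest, and I'll check it in a crop. The blue bottle stands on the yellow mark, green on blue and yellow on green. The tray is at (397,208) and the mat at (165,211).

```bash
cat >> h.py <<'E'
from scipy.optimize import least_squares, minimize
HUE={'blue':(105,130),'yellow':(20,35),'green':(45,80)}
def cmask(pic,c):
    h=cv2.cvtColor(pic['frame'],cv2.COLOR_RGB2HSV); lo,hi=HUE[c]
    return cv2.inRange(h,(lo,100,40),(hi,255,255))
def redmask(pic):
    h=cv2.cvtColor(pic['frame'],cv2.COLOR_RGB2HSV)
    return cv2.inRange(h,(0,140,40),(8,255,255))|cv2.inRange(h,(170,140,40),(180,255,255))
def fitmark(pic,c,guess):
    m=cmask(pic,c); r=cv2.dilate(redmask(pic),np.ones((3,3)))
    a=((m>0)&(cv2.dilate(r,np.ones((3,3)))>0)); v,u=np.nonzero(a)
    P=p2w(np.c_[u,v],.006,pic)[:,:2]; d=np.hypot(*(P-guess).T); P=P[(d<.055)&(d>.025)]
    f=least_squares(lambda q:np.hypot(*(P-q).T)-.0395,guess,loss='soft_l1',f_scale=.001)
    return f.x,len(P),np.sqrt(np.mean(np.minimum(f.fun**2,1e-5)))
t=np.linspace(0,2*np.pi,40)
def ring(x,y,r,z): return np.c_[x+r*np.cos(t),y+r*np.sin(t),0*t+z]
def cyl(pic,x,y,r,z0,z1):
    m=np.zeros((420*4,560*4),np.uint8); uv=w2p(np.r_[ring(x,y,r,z0),ring(x,y,r,z1)],pic)
    cv2.fillConvexPoly(m,cv2.convexHull(np.int32((uv+.5)*4)),255)
    return cv2.resize(m,(560,420),interpolation=cv2.INTER_AREA)/255.
def fitcyl(pics,masks,g,r,z0,z1,cut=None):
    """fit x,y of a cylinder silhouette; rows below the projected height cut are ignored"""
    W=[]
    for p in pics:
        w=cv2.dilate(cyl(p,*g,r+.012,z0,z1+.012),np.ones((3,3)))>.5
        if cut: w[int(w2p([[*g,cut]],p)[0,1]):]=0
        W.append(w)
    cost=lambda q:sum(np.sum(abs(cyl(p,*q,r,z0,z1)-m)[w])/w.sum() for p,m,w in zip(pics,masks,W))
    R=minimize(cost,g,method='Nelder-Mead',options=dict(initial_simplex=[g,[g[0]+.008,g[1]],[g[0],g[1]+.008]],xatol=2e-4,fatol=1e-5))
    return R.x,R.fun
E
python3 - <<'E'
from h import *
S=arm.get_image('scene'); D=arm.get_image('side')
cv2.imwrite('pics/crop.png',cv2.resize(S['frame'][150:285,110:370,::-1],None,fx=3,fy=3,interpolation=cv2.INTER_CUBIC))
G={'blue':(.633,-.047),'green':(.59,.021),'yellow':(.609,.104)}
for c,g in G.items():
    ms=[cmask(p,c)>0 for p in(S,D)]
    for n,pp,mm in(('S',[S],ms[:1]),('D',[D],ms[1:]),('SD',[S,D],ms)):
        x,f=fitcyl(pp,mm,np.array(g),.02,.089,.131,.1); print('bottle',c,n,x.round(4),round(f,3))
for c,g in {'yellow':(.633,-.047),'blue':(.59,.021),'green':(.609,.104)}.items():
    for p in(S,D):
        x,n,e=fitmark(p,c,np.array(g)); print('mark',c,x.round(4),n,e.round(4))
for p in(S,D):
    for l,z in(('side_tray',.016),('pickup_mat',.004),('tub',.03)):
        for r in arm.trace(l,p)[:2]:
            m=r['region']; v,u=np.nonzero(m)
            if l=='tub': print(l,r['conf'],len(v), fitcyl([p],[m],np.array([.66,.028]),.028,.006,.061)); continue
            k=max(cv2.findContours(m.astype(np.uint8),0,1)[0],key=len).reshape(-1,2)
            P=np.float32(p2w(k,z,p)[:,:2]*1000)
            print(l,r['conf'],cv2.minAreaRect(P) if l=='side_tray' else cv2.minEnclosingCircle(P))
E
```

```text
bottle blue S [ 0.6332 -0.0451] 0.029
bottle blue D [ 0.6327 -0.044 ] 0.04
bottle blue SD [ 0.6328 -0.0453] 0.07
bottle green S [0.5869 0.0188] 0.029
bottle green D [0.5861 0.0185] 0.033
bottle green SD [0.5864 0.0186] 0.063
bottle yellow S [0.613  0.1015] 0.021
bottle yellow D [0.6154 0.0975] 0.116
bottle yellow SD [0.6141 0.1004] 0.167
mark yellow [ 0.6289 -0.0481] 121 0.0021
mark yellow [ 0.6347 -0.0505] 49 0.0016
mark blue [0.5792 0.0187] 54 0.0023
mark blue [0.5887 0.018 ] 72 0.0014
mark green [0.6056 0.1012] 97 0.0021
mark green [0.6135 0.0963] 83 0.0019
pickup_mat 0.88 ((519.2574462890625, -303.4870910644531), 63.95644760131836)
tub 0.8 757 (array([0.65964732, 0.03391035]), np.float64(0.02773092440335462))
tub 0.29 40 (array([ 0.6705, -0.066 ]), np.float64(0.022195560887822437))
side_tray 0.73 ((509.53216552734375, 287.231201171875), (285.12835693359375, 140.19186401367188), 4.0863752365112305)
side_tray 0.65 ((610.3683471679688, 23.068756103515625), (251.2606658935547, 284.9395446777344), 8.729792594909668)
pickup_mat 0.77 ((518.4053955078125, -302.6518859863281), 62.60094451904297)
pickup_mat 0.6 ((614.738525390625, 14.642717361450195), 185.528076171875)
tub 0.79 250 (array([0.66487744, 0.02580298]), np.float64(0.34352813020633094))
```

View pics/crop.png

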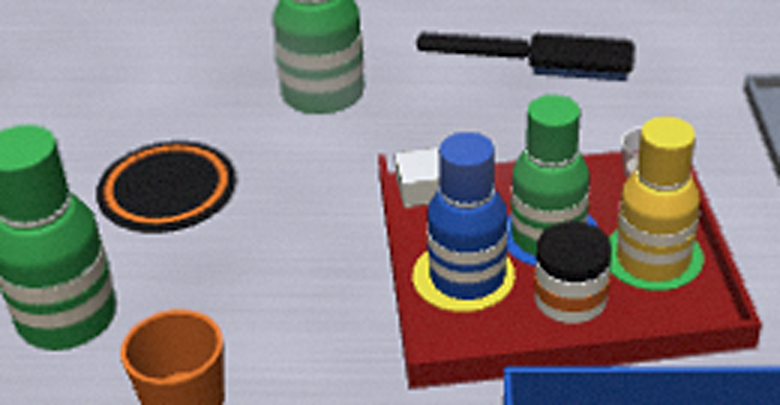

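The crop confirms the caddy's green bottle at (293,210) is the smallest of the three. I'll take a wrist view over the caddy before reaching.

Emit:
{"op": "carry_out", "data": {
  "claw": [9, 9, 9, 9, 9, 9, 9, 9, 9, 9, 9, 9, 9, 9, 9, 9, 9, 9, 9, 9],
  "delta_pos": [
    [0, 0, -2],
    [0, 0, -4],
    [0, 0, -4],
    [0, 0, -3],
    [1, -1.5, 0],
    [2, -3, 0],
    [2.7, -4, 0],
    [2.7, -4.3, 0],
    [2.7, -4.3, 0],
    [2.7, -4.3, 0],
    [2.7, -4.3, 0],
    [2.7, -4.3, 0],
    [2.7, -4.3, 0],
    [2.7, -4.3, 0],
    [2.7, -4.3, 0],
    [2.7, -4.3, 0],
    [2.7, -4.3, 0],
    [2.3, -4.3, 0],
    [1.5, -4, 0],
    [0, 0, 0]
  ],
  "angular": [
    [0, 0, 0.09],
    [0, 0, 0.09],
    [0, 0, 0.09],
    [0, 0, 0.09],
    [0, 0, 0],
    [0, 0, 0],
    [0, 0, 0],
    [0, 0, 0],
    [0, 0, 0],
    [0, 0, 0],
    [0, 0, 0],
    [0, 0, 0],
    [0, 0, 0],
    [0, 0, 0],
    [0, 0, 0],
    [0, 0, 0],
    [0, 0, 0],
    [0, 0, 0],
    [0, 0, 0],
    [0, 0, 0]
  ],
  "force": 25
}}

```text
clock: 3.5
position: [0.5814, 0.0157, 0.3555]
ee_rot: [-3.138, -0.02, 0.002]
force: [0.8, -0.8, 0.2]
width: 0.979
gripper_force: 0.0
```

```bash
python3 - <<'E'
from h import *
s=arm.observe(); print(s['clock'],s['position'].round(4),s['ee_rot'].round(3),s['joints'].round(2))
p=arm.get_image('wrist'); save(p,'w0'); print(p['T'].round(3).tolist(),p['mtx'][0][0])
G={'blue':(.633,-.045),'green':(.5865,.0187),'yellow':(.6135,.101)}
for c,g in G.items():
    print(c,fitcyl([p],[cmask(p,c)>0],np.array(g),.02,.129,.131),w2p([[*g,.131]],p))
for l in('bottle_blue','bottle_green','bottle_yellow','tub'):
    for r in arm.place_of(l,p)[:2]:
        uv=np.array(r['centre'])*[560,420]; print(l,round(r['conf'],2),uv.round(),p2w([uv],.006,p).round(4))
E
```

```text
3.5 [0.5814 0.0157 0.3555] [-3.138e+00 -2.000e-02  2.000e-03] [ 0.1   0.31 -0.3   1.45  0.09  1.39 -1.76]
[[0.013, -0.963, -0.267, 0.653], [-1.0, -0.014, 0.001, 0.015], [-0.005, 0.267, -0.964, 0.513], [0.0, 0.0, 0.0, 1.0]] 365.7882592010303
blue (array([ 0.63299552, -0.0467941 ]), np.float64(0.19604242364725522)) [[340.2071127  133.70814086]]
green (array([0.58685905, 0.01708917]), np.float64(0.19513865754945794)) [[277.76772255 177.39780912]]
yellow (array([0.61356646, 0.09770453]), np.float64(0.18854229691876753)) [[199.22049542 150.97603651]]
bottle_blue 0.61 [327. 132.] [[ 0.629  -0.0464  0.006 ]]
bottle_green 0.73 [538. 106.] [[ 0.675  -0.3465  0.006 ]]
bottle_green 0.64 [282. 162.] [[0.5868 0.0144 0.006 ]]
bottle_yellow 0.57 [222. 143.] [[0.6121 0.0967 0.006 ]]
tub 0.83 [268. 109.] [[0.6575 0.0343 0.006 ]]
```

View pics/w0.png

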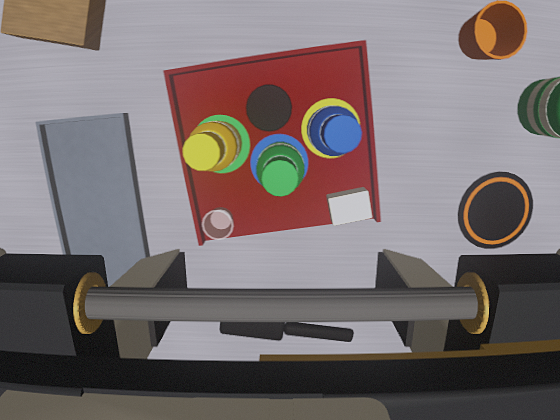

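The wrist view shows the yellow cap at (203,152), green at (280,177), blue at (342,133), the tub at (269,107), the tray on the left and the mat at (497,210). These agree with the measured positions. Next I fit the tray and the mat.

```bash
python3 - <<'E'
from h import *
S=arm.get_image('scene'); D=arm.get_image('side')
def best(l,p,xy):
    u,v=w2p([[*xy,.01]],p)[0].astype(int)
    for r in arm.trace(l,p):
        if r['region'][v-3:v+4,u-3:u+4].any(): return r['region'].astype(float)
def sil(p,P):
    m=np.zeros((1680,2240),np.uint8); cv2.fillConvexPoly(m,cv2.convexHull(np.int32((w2p(P,p)+.5)*4)),255)
    return cv2.resize(m,(560,420),interpolation=cv2.INTER_AREA)/255.
def box(q):
    c,s=np.cos(q[2]),np.sin(q[2]); return np.array([[q[0]+c*a-s*b,q[1]+s*a+c*b,z] for a in(-.14,.14) for b in(-.065,.065) for z in(0,.018)])
for name,ps in(('S',[S]),('D',[D]),('SD',[S,D])):
    ms=[best('side_tray',p,(.515,.28)) for p in ps]
    if all(m is not None for m in ms):
        R=minimize(lambda q:sum(abs(sil(p,box(q))-m).sum() for p,m in zip(ps,ms)),[.515,.28,.07],method='Nelder-Mead',options=dict(initial_simplex=[[.515,.28,.07],[.525,.28,.07],[.515,.29,.07],[.515,.28,.15]]))
        print('tray',name,R.x.round(4),R.fun,[m.sum() for m in ms])
    ms=[best('pickup_mat',p,(.517,-.306)) for p in ps]
    if all(m is not None for m in ms):
        f=lambda q:sum(abs(cyl(p,*q,.06,0,.004)-m).sum() for p,m in zip(ps,ms)); R=minimize(f,[.517,-.306],method='Nelder-Mead',options=dict(initial_simplex=[[.517,-.306],[.525,-.306],[.517,-.3]]))
        print('mat',name,R.x.round(4),R.fun,[m.sum() for m in ms])
    
E
```

```text
tray S [0.5092 0.2876 0.073 ] 113.31764705882354 [np.float64(3916.0)]
mat S [ 0.5179 -0.3047] 59.70980392156862 [np.float64(1153.0)]
tray D [0.5098 0.2852 0.0706] 183.92156862745097 [np.float64(10702.0)]
mat D [ 0.5203 -0.3061] 59.91372549019608 [np.float64(1143.0)]
tray SD [0.5098 0.286  0.0709] 336.45098039215685 [np.float64(3916.0), np.float64(10702.0)]
mat SD [ 0.5193 -0.305 ] 135.24313725490194 [np.float64(1153.0), np.float64(1143.0)]
```

Emit:
{"op": "carry_out", "data": {
  "claw": [6, 6, 6, 6, 6, 6, 6, 6, 6, 6, 6, 6, 6, 3, 3, 3, 3, 3],
  "delta_pos": [
    [0.8, -2, 0],
    [0.8, -2.1, 0],
    [0.8, -2.1, 0],
    [0.8, -2.1, 0],
    [0, 0, 2],
    [0, 0, 3.5],
    [0, 0, 4.5],
    [0, 0, 4.5],
    [0, 0, 4.5],
    [0, 0, 3.5],
    [0, 0, 2.3],
    [0, 0, 1.5],
    [0, 0, 0],
    [0, 0, 0],
    [0, 0, 0],
    [0, 0, 0],
    [0, 0, 0],
    [0, 0, 0]
  ],
  "angular": [
    [0, 0, 0.013],
    [0, 0, 0],
    [0, 0, 0],
    [0, 0, 0],
    [0, 0, 0],
    [0, 0, 0],
    [0, 0, 0],
    [0, 0, 0],
    [0, 0, 0],
    [0, 0, 0],
    [0, 0, 0],
    [0, 0, 0],
    [0, 0, 0],
    [0, 0, 0],
    [0, 0, 0],
    [0, 0, 0],
    [0, 0, 0],
    [0, 0, 0]
  ],
  "force": 25
}}

```text
clock: 6.05
position: [0.6147, 0.0909, 0.0951]
ee_rot: [-3.141, 0.017, -0.004]
force: [-1.0, 1.9, 7.6]
width: 0.442
gripper_force: 24.6
```

```bash
python3 - <<'E'
from h import *
s=arm.observe(); print({k:np.round(v,3) for k,v in s.items()})
p=arm.get_image('side'); cv2.imwrite('pics/g1.png',cv2.resize(p['frame'][80:330,100:400,::-1],None,fx=2.4,fy=2.4))
E
```

```text
{'clock': np.float64(6.05), 'joints': array([-0.037,  0.578, -0.288,  1.709,  0.202,  0.882, -1.992]), 'dq': array([-0.   ,  0.   , -0.001, -0.   ,  0.   , -0.002,  0.001]), 'joint_efforts': array([ 1.2740e+00, -6.7421e+01, -2.9310e+00, -2.4264e+01,  5.7000e-01,
        1.0100e-01,  4.0000e-03]), 'position': array([0.615, 0.091, 0.095]), 'ee_rot': array([-3.141,  0.017, -0.004]), 'force': array([-1.039,  1.921,  7.561]), 'ft_torque': array([0.454, 0.023, 0.008]), 'gripper_force': np.float64(24.572), 'width': np.float64(0.442)}
```

View pics/g1.png

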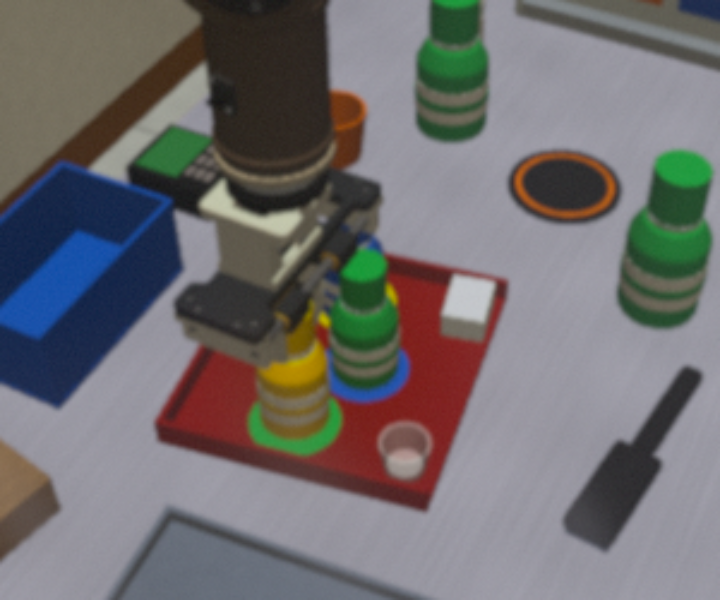

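The side picture shows the yellow bottle upright in the gripper at (290,380) of the crop, and nothing else is touched. I'll lift it and carry it to the tray.

Emit:
{"op": "carry_out", "data": {
  "claw": [3, 3, 3, 3, 3, 3, 3, 3, 3, 3, 3, 3, 3, 3],
  "delta_pos": [
    [0, 0, -1],
    [0, 0, -2.5],
    [0, 0, -2.5],
    [0, 0, -1],
    [-0.3, -1.5, 0],
    [-0.4, -2.5, 0],
    [-0.4, -3, 0],
    [-0.4, -3, 0],
    [-0.4, -3, 0],
    [-0.4, -3, 0],
    [-0.3, -2.5, 0],
    [-0.2, -1.5, 0],
    [0, 0, 0],
    [0, 0, 0]
  ],
  "angular": [
    [0, 0, -0.011],
    [0, 0, 0],
    [0, 0, 0],
    [0, 0, 0],
    [0, 0, 0],
    [0, 0, 0],
    [0, 0, 0],
    [0, 0, 0],
    [0, 0, 0],
    [0, 0, 0],
    [0, 0, 0],
    [0, 0, 0],
    [0, 0, 0],
    [0, 0, 0]
  ]
}}

```text
clock: 7.5
position: [0.5856, 0.2893, 0.1628]
ee_rot: [3.14, -0.0, -0.001]
force: [0.4, -0.3, -1.7]
width: 0.438
gripper_force: 24.8
```

Emit:
{"op": "carry_out", "data": {
  "claw": [3, 3, 3, 3, 3, 3, 3],
  "delta_pos": [
    [0, 0, 1.5],
    [0, 0, 2],
    [0, 0, 1.5],
    [0, 0, 0.8],
    [0, 0, 0.5],
    [0, 0, 0.3],
    [0, 0, 0]
  ],
  "angular": [
    [0, 0, 0],
    [0, 0, 0],
    [0, 0, 0],
    [0, 0, 0],
    [0, 0, 0],
    [0, 0, 0],
    [0, 0, 0]
  ]
}}

```text
clock: 8.2
position: [0.5859, 0.2903, 0.0977]
ee_rot: [-3.141, 0.001, -0.0]
force: [-0.4, 0.5, -2.6]
width: 0.436
gripper_force: 24.8
```

Emit:
{"op": "carry_out", "data": {
  "claw": [3, 3, 4.5, 6, 6, 6, 6, 6, 6, 6, 6, 6, 6],
  "delta_pos": [
    [0, 0, 0.2],
    [0, 0, 0],
    [0, 0, 0],
    [0, 0, 0],
    [0, 0, 0],
    [0, 0, -2],
    [0, 0, -4],
    [0, 0, -4],
    [0, 0, -3],
    [0, 2, -1],
    [0, 4, 0],
    [0, 4, 0],
    [0, 4, 0]
  ],
  "angular": [
    [0, 0, 0],
    [0, 0, 0],
    [0, 0, 0],
    [0, 0, 0],
    [0, 0, 0],
    [0, 0, 0],
    [0, 0, 0],
    [0, 0, 0],
    [0, 0, 0],
    [0, 0, 0],
    [0, 0, 0],
    [0, 0, 0],
    [0, 0, 0]
  ]
}}

```text
clock: 9.5
position: [0.5857, 0.1489, 0.2361]
ee_rot: [-3.142, -0.0, -0.001]
force: [0.2, -0.6, -0.7]
width: 0.659
gripper_force: 0.0
```

```bash
python3 - <<'E'
from h import *
s=arm.observe(); print(s['clock'],s['position'].round(4),s['ee_rot'].round(3))
S=arm.get_image('scene'); D=arm.get_image('side'); W=arm.get_image('wrist')
G={'green':((.5868,.018),.131),'blue':((.633,-.046),.131),'yellow':((.586,.29),.13)}
for c,(g,h) in G.items():
    for n,p in (('S',S),('D',D),('W',W)): 
        k=(h-.002,h) if n=='W' else (h-.042,h)
        print(c,n,*[np.round(a,4) for a in fitcyl([p],[cmask(p,c)>0],np.array(g),.02,*k,None if n=='W' else .1)],w2p([[*g,h]],p).round())
E
```

```text
9.5 [0.5857 0.1489 0.2361] [-3.142e+00 -0.000e+00 -1.000e-03]
green S [0.5869 0.0192] 0.0256 [[294. 187.]]
green D [0.5862 0.0186] 0.0311 [[250. 190.]]
green W [0.5877 0.0209] 0.1377 [[442. 211.]]
blue S [ 0.6326 -0.0451] 0.0288 [[265. 199.]]
blue D [ 0.633  -0.0444] 0.0403 [[245. 164.]]
blue W [ 0.6338 -0.0411] 0.1442 [[529. 151.]]
yellow S [0.5838 0.292 ] 0.03 [[413. 188.]]
yellow D [0.5835 0.2924] 0.0195 [[174. 291.]]
yellow W [0.5851 0.2882] 0.1573 [[ 87. 215.]]
```

Emit:
{"op": "carry_out", "data": {
  "claw": [6, 6, 6, 6, 6, 6],
  "delta_pos": [
    [0, 3, 0],
    [0.1, 4, 0],
    [0.1, 3.5, 0],
    [0, 1.8, 0],
    [0, 0.8, 0],
    [0, 0, 0]
  ],
  "angular": [
    [0, 0, 0],
    [0, 0, 0],
    [0, 0, 0],
    [0, 0, 0],
    [0, 0, 0],
    [0, 0, 0]
  ]
}}

```text
clock: 10.25
position: [0.5879, 0.0194, 0.2358]
ee_rot: [-3.141, 0.001, -0.0]
force: [-1.0, 0.2, -0.1]
width: 0.658
gripper_force: 0.0
```

Emit:
{"op": "carry_out", "data": {
  "claw": [6, 6, 6, 6, 6, 6, 6, 3, 3, 3, 3, 3],
  "delta_pos": [
    [0, 0.1, 2],
    [0, 0, 3.5],
    [0, 0, 3.5],
    [0, 0, 2.5],
    [0, 0, 1.5],
    [0, 0, 0.7],
    [0, 0, 0],
    [0, 0, 0],
    [0, 0, 0],
    [0, 0, 0],
    [0, 0, 0],
    [0, 0, 0]
  ],
  "angular": [
    [0, 0, 0],
    [0, 0, 0],
    [0, 0, 0],
    [0, 0, 0],
    [0, 0, 0],
    [0, 0, 0],
    [0, 0, 0],
    [0, 0, 0],
    [0, 0, 0],
    [0, 0, 0],
    [0, 0, 0],
    [0, 0, 0]
  ]
}}

```text
clock: 11.45
position: [0.5883, 0.0185, 0.0996]
ee_rot: [-3.141, 0.0, -0.002]
force: [-0.7, 0.7, 6.1]
width: 0.432
gripper_force: 25.0
```

Emit:
{"op": "carry_out", "data": {
  "claw": [3, 3, 3, 3, 3, 3, 3, 3, 3, 3, 3, 3, 3, 3, 3],
  "delta_pos": [
    [0, 0, -1],
    [0, 0, -2.5],
    [0, 0, -2.5],
    [0, 0, -1],
    [-0.6, -1.7, 0],
    [-0.9, -2.8, 0],
    [-1, -3.3, 0],
    [-1, -3.3, 0],
    [-1, -3.3, 0],
    [-1, -3.3, 0],
    [-1, -3.3, 0],
    [-0.9, -3, 0],
    [-0.4, -1.8, 0],
    [-0.1, -1, 0],
    [0, 0, 0]
  ],
  "angular": [
    [0, 0, 0],
    [0, 0, 0],
    [0, 0, 0],
    [0, 0, 0],
    [0, 0, 0],
    [0, 0, 0],
    [0, 0, 0],
    [0, 0, 0],
    [0, 0, 0],
    [0, 0, 0],
    [0, 0, 0],
    [0, 0, 0],
    [0, 0, 0],
    [0, 0, 0],
    [0, 0, 0]
  ]
}}

```text
clock: 12.95
position: [0.5083, 0.2873, 0.1684]
ee_rot: [-3.141, -0.002, 0.001]
force: [-0.1, -0.0, -1.8]
width: 0.427
gripper_force: 25.0
```

Emit:
{"op": "carry_out", "data": {
  "claw": [3, 3, 3, 3, 3, 3, 3, 4.5, 6, 6, 6, 6, 6, 6, 6],
  "delta_pos": [
    [0, 0, 1.5],
    [0, 0, 2],
    [0, 0, 1.6],
    [0, 0, 1],
    [0, 0, 0.5],
    [0, 0, 0.3],
    [0, 0, 0],
    [0, 0, 0],
    [0, 0, 0],
    [0, 0, 0],
    [0, 0, -2],
    [0, 0, -4],
    [0, 0, -4.5],
    [0, 0, -3.2],
    [0, 0, 0]
  ],
  "angular": [
    [0, 0, 0],
    [0, 0, 0],
    [0, 0, 0],
    [0, 0, 0],
    [0, 0, 0],
    [0, 0, 0],
    [0, 0, 0],
    [0, 0, 0],
    [0, 0, 0],
    [0, 0, 0],
    [0, 0, 0],
    [0, 0, 0],
    [0, 0, 0],
    [0, 0, 0],
    [0, 0, 0]
  ]
}}

```text
clock: 14.45
position: [0.5109, 0.2882, 0.2422]
ee_rot: [-3.137, 0.0, -0.012]
force: [0.2, -0.1, -0.6]
width: 0.651
gripper_force: 0.0
```

Emit:
{"op": "carry_out", "data": {
  "claw": [6, 6, 6, 6, 6, 6, 6, 6, 6, 6, 6, 6],
  "delta_pos": [
    [0.8, 2, 0],
    [1.5, 4, 0],
    [1.7, 4.4, 0],
    [1.7, 4.4, 0],
    [1.7, 4.4, 0],
    [1.7, 4.4, 0],
    [1.5, 4, 0],
    [1.1, 3, 0],
    [0.6, 1.6, 0],
    [0.3, 1, 0],
    [0, 0, 0],
    [0, 0, 0]
  ],
  "angular": [
    [0, 0, 0],
    [0, 0, 0],
    [0, 0, 0],
    [0, 0, 0],
    [0, 0, 0],
    [0, 0, 0],
    [0, 0, 0],
    [0, 0, 0],
    [0, 0, 0],
    [0, 0, 0],
    [0, 0, 0],
    [0, 0, 0]
  ]
}}

```text
clock: 15.65
position: [0.6344, -0.0435, 0.2367]
ee_rot: [-3.14, -0.003, 0.0]
force: [0.0, 0.5, -0.3]
width: 0.648
gripper_force: 0.0
```

Emit:
{"op": "carry_out", "data": {
  "claw": [6, 6, 6, 6, 6, 6, 6, 3, 3, 3, 3, 3],
  "delta_pos": [
    [0, 0.1, 2],
    [0, 0, 3.5],
    [0, 0, 3.5],
    [0, 0, 2.5],
    [0, 0, 1.5],
    [0, 0, 0.7],
    [0, 0, 0],
    [0, 0, 0],
    [0, 0, 0],
    [0, 0, 0],
    [0, 0, 0],
    [0, 0, 0]
  ],
  "angular": [
    [0, 0, 0],
    [0, 0, 0],
    [0, 0, 0],
    [0, 0, 0],
    [0, 0, 0],
    [0, 0, 0],
    [0, 0, 0],
    [0, 0, 0],
    [0, 0, 0],
    [0, 0, 0],
    [0, 0, 0],
    [0, 0, 0]
  ]
}}

```text
clock: 16.85
position: [0.6354, -0.0465, 0.1007]
ee_rot: [-3.141, 0.0, -0.003]
force: [-0.5, 0.8, 5.8]
width: 0.438
gripper_force: 25.0
```

Emit:
{"op": "carry_out", "data": {
  "claw": [3, 3, 3, 3, 3, 3, 3, 3, 3, 3, 3, 3, 3, 3, 3, 3, 3, 3],
  "delta_pos": [
    [0, 0, -1],
    [0, 0, -2.5],
    [0, 0, -3],
    [0, 0, -2],
    [-1.3, -1.2, -0.5],
    [-2.2, -2.2, 0],
    [-2.4, -3, 0],
    [-2.4, -3.2, 0],
    [-2.4, -3.2, 0],
    [-2.4, -3.2, 0],
    [-2.2, -3.2, 0],
    [-1.8, -3.2, 0],
    [-1.5, -3.2, 0],
    [-1, -3, 0],
    [-0.5, -2.3, 0],
    [-0.3, -1.8, 0],
    [0, 0, 0],
    [0, 0, 0]
  ],
  "angular": [
    [0, 0, 0],
    [0, 0, 0],
    [0, 0, 0],
    [0, 0, 0],
    [0, 0, 0],
    [0, 0, 0],
    [0, 0, 0],
    [0, 0, 0],
    [0, 0, 0],
    [0, 0, 0],
    [0, 0, 0],
    [0, 0, 0],
    [0, 0, 0],
    [0, 0, 0],
    [0, 0, 0],
    [0, 0, 0],
    [0, 0, 0],
    [0, 0, 0]
  ]
}}

```text
clock: 18.65
position: [0.4298, 0.2799, 0.1892]
ee_rot: [3.14, 0.001, -0.002]
force: [-0.1, -1.1, -3.4]
width: 0.43
gripper_force: 25.0
```

Emit:
{"op": "carry_out", "data": {
  "claw": [3, 3, 3, 3, 3, 3, 3, 3, 4.5, 6, 6, 6, 6, 6, 6, 6],
  "delta_pos": [
    [0, 0, 2],
    [0, 0, 2.5],
    [0, 0, 2],
    [0, 0, 1.2],
    [0, 0, 0.6],
    [0, 0, 0.4],
    [0, 0, 0.2],
    [0, 0, 0],
    [0, 0, 0],
    [0, 0, 0],
    [0, 0, 0],
    [0, 0, -2],
    [0, 0, -4],
    [0, 0, -4.5],
    [0, 0, -4],
    [0, 0, -3]
  ],
  "angular": [
    [0, 0, 0],
    [0, 0, 0],
    [0, 0, 0],
    [0, 0, 0],
    [0, 0, 0],
    [0, 0, 0],
    [0, 0, 0],
    [0, 0, 0],
    [0, 0, 0],
    [0, 0, 0],
    [0, 0, 0],
    [0, 0, 0],
    [0, 0, 0],
    [0, 0, 0],
    [0, 0, 0],
    [0, 0, 0]
  ]
}}

```text
clock: 20.25
position: [0.4312, 0.2808, 0.2789]
ee_rot: [-3.14, 0.0, -0.004]
force: [0.9, 0.8, -0.1]
width: 0.656
gripper_force: 0.0
```

Emit:
{"op": "carry_out", "data": {
  "claw": [8, 8, 8, 8, 8, 8, 8, 8, 8, 8, 8, 8],
  "delta_pos": [
    [1, 1.5, -1],
    [2, 3, -1],
    [2, 3.5, -1],
    [2, 3.5, -1],
    [2, 3.5, -1],
    [2, 3.5, -1],
    [2, 3.5, 0],
    [1.5, 2.5, 0],
    [0.5, 1.5, 0],
    [0, 0, 0],
    [0, 0, 0],
    [0, 0, 0]
  ],
  "angular": [
    [0, 0, 0],
    [0, 0, 0],
    [0, 0, 0],
    [0, 0, 0],
    [0, 0, 0],
    [0, 0, 0],
    [0, 0, 0],
    [0, 0, 0],
    [0, 0, 0],
    [0, 0, 0],
    [0, 0, 0],
    [0, 0, 0]
  ]
}}

```text
clock: 21.45
position: [0.58, 0.0225, 0.3359]
ee_rot: [-3.141, -0.004, -0.0]
force: [0.9, 0.2, 0.6]
width: 0.874
gripper_force: 0.0
```

```bash
python3 - <<'E'
from h import *
s=arm.observe(); print(s['clock'],s['position'].round(4),s['ee_rot'].round(3))
S=arm.get_image('scene'); D=arm.get_image('side'); W=arm.get_image('wrist'); save(W,'w1'); save(S,'s1')
G={'blue':(.431,.28),'green':(.51,.287),'yellow':(.586,.29)}
for c,g in G.items():
    for n,p in (('S',S),('D',D)): print(c,n,*[np.round(a,4) for a in fitcyl([p],[cmask(p,c)>0],np.array(g),.02,.088,.13,.1)])
for c,g in {'yellow':(.633,-.047),'blue':(.587,.018),'green':(.612,.099)}.items():
    for n,p in (('S',S),('D',D),('W',W)):
        u,v=w2p([[*g,.006]],p)[0].astype(int)
        k,lab=cv2.connectedComponents(cmask(p,c)); a=lab[v-4:v+5,u-4:u+5]; a=a[a>0]
        if not len(a): print('no',c,n); continue
        m=lab==np.bincount(a).argmax()
        x,f=fitcyl([p],[m],np.array(g),.04,.006,.0061); print('mark',c,n,x.round(4),round(f,3),m.sum())
for n,p in (('S',S),('D',D),('W',W)):
    for r in arm.trace('tub',p)[:1]:
        print('tub',n,r['conf'],fitcyl([p],[r['region']],np.array([.66,.033]),.028,.006,.061))
    for r in arm.trace('pickup_mat',p)[:1]:
        print('mat',n,r['conf'],fitcyl([p],[r['region']],np.array([.519,-.305]),.06,0.003,.004),r['region'].sum())
E
```

```text
21.45 [0.58   0.0225 0.3359] [-3.141 -0.004 -0.   ]
blue S [0.4302 0.2811] 0.0249
blue D [0.429  0.2812] 0.0205
green S [0.5065 0.2864] 0.0242
green D [0.5065 0.2877] 0.0321
yellow S [0.5838 0.292 ] 0.0284
yellow D [0.5835 0.2924] 0.0195
mark yellow S [ 0.6318 -0.0484] 0.018 632
mark yellow D [ 0.6353 -0.0503] 0.029 751
mark yellow W [ 0.6337 -0.0502] 0.009 3006
mark blue S [0.5823 0.0196] 0.196 325
mark blue D [0.5871 0.0188] 0.017 800
mark blue W [0.5855 0.0197] 0.01 2780
mark green S [0.609  0.1022] 0.027 578
mark green D [0.6119 0.0991] 0.034 855
mark green W [0.6107 0.1002] 0.01 2852
tub S 0.85 (array([0.65672773, 0.03398427]), np.float64(0.022496551236249163))
mat S 0.86 (array([ 0.51978407, -0.30407853]), np.float64(0.027042198425504864)) 1102
tub D 0.73 (array([ 0.75 , -0.111]), np.float64(0.0))
mat D 0.75 (array([ 0.51955382, -0.30419021]), np.float64(0.01815582827855363)) 1157
tub W 0.71 (array([0.65857211, 0.03199141]), np.float64(0.022582402136481834))
mat W 0.76 (array([ 0.52092651, -0.30448348]), np.float64(0.011649988306684882)) 4850
```

View pics/w1.png

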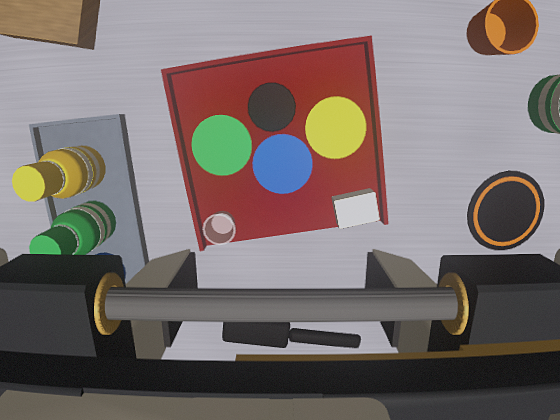

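View pics/s1.png

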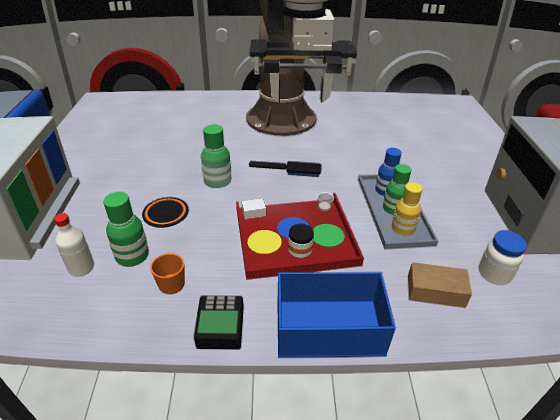

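All three bottles stand in the tray at (390,172), (398,190) and (406,210). The tub is untouched at (300,240) and the marks are fully in view. Next is the tub.

Emit:
{"op": "carry_out", "data": {
  "claw": [8.2, 8.2, 8.2, 8.2, 8.2, 8.2, 8.2, 8.2, 8.2, 8.2],
  "delta_pos": [
    [1.5, -0.2, 1],
    [2.5, -0.3, 2],
    [2.3, -0.3, 4],
    [1.5, -0.2, 4.5],
    [0, 0, 4.5],
    [0, 0, 4],
    [0, 0, 2],
    [0, 0, 0],
    [0, 0, 0],
    [0, 0, 0]
  ],
  "angular": [
    [0, 0, 0],
    [0, 0, 0],
    [0, 0, 0],
    [0, 0, 0],
    [0, 0, 0],
    [0, 0, 0],
    [0, 0, 0],
    [0, 0, 0],
    [0, 0, 0],
    [0, 0, 0]
  ]
}}

```text
clock: 22.9
position: [0.66, 0.0304, 0.1177]
ee_rot: [-3.141, 0.001, -0.005]
force: [0.3, 0.4, 0.1]
width: 0.893
gripper_force: 0.0
```

Emit:
{"op": "carry_out", "data": {
  "claw": [8.2, 8.2, 8.2, 8.2, 8.2, 8.2, 8.2, 4, 4, 4, 4, 4, 4],
  "delta_pos": [
    [-0.1, -0.2, 1.5],
    [0, 0, 2.5],
    [0, 0, 2.2],
    [0, 0, 1.6],
    [0, 0, 1],
    [0, 0, 0.5],
    [0, 0, 0],
    [0, 0, 0],
    [0, 0, 0],
    [0, 0, 0],
    [0, 0, 0],
    [0, 0, 0],
    [0, 0, 0]
  ],
  "angular": [
    [0, 0, 0],
    [0, 0, 0],
    [0, 0, 0],
    [0, 0, 0],
    [0, 0, 0],
    [0, 0, 0],
    [0, 0, 0],
    [0, 0, 0],
    [0, 0, 0],
    [0, 0, 0],
    [0, 0, 0],
    [0, 0, 0],
    [0, 0, 0]
  ],
  "force": 20
}}

```text
clock: 24.2
position: [0.6581, 0.0324, 0.0232]
ee_rot: [-3.141, 0.0, -0.001]
force: [-0.5, 0.1, 5.4]
width: 0.612
gripper_force: 20.0
```

Emit:
{"op": "carry_out", "data": {
  "claw": [4, 4, 4, 4, 4, 4, 4, 4, 4, 4, 4, 4, 4, 4, 4, 4, 4, 4],
  "delta_pos": [
    [0, 0, -1],
    [0, 0, -2.5],
    [0, 0, -2.5],
    [0, 0, -2],
    [-0.7, 1.6, -1],
    [-1.2, 3, 0],
    [-1.4, 3.5, 0],
    [-1.5, 3.5, 0],
    [-1.5, 3.5, 0],
    [-1.5, 3.5, 0],
    [-1.5, 3.5, 0],
    [-1.4, 3.5, 0],
    [-1.3, 3, 0],
    [-0.9, 2.5, 0],
    [-0.6, 1.6, 0],
    [-0.3, 0.9, 0],
    [0, 0, 0],
    [0, 0, 0]
  ],
  "angular": [
    [0, 0, 0],
    [0, 0, 0],
    [0, 0, 0],
    [0, 0, 0],
    [0, 0, 0],
    [0, 0, 0],
    [0, 0, 0],
    [0, 0, 0],
    [0, 0, 0],
    [0, 0, 0],
    [0, 0, 0],
    [0, 0, 0],
    [0, 0, 0],
    [0, 0, 0],
    [0, 0, 0],
    [0, 0, 0],
    [0, 0, 0],
    [0, 0, 0]
  ]
}}

```text
clock: 26.0
position: [0.5202, -0.3023, 0.1127]
ee_rot: [-3.141, -0.002, -0.0]
force: [0.4, -0.4, -2.0]
width: 0.609
gripper_force: 20.0
```

Emit:
{"op": "carry_out", "data": {
  "claw": [4, 4, 4, 4, 4, 4, 4, 4, 5.6, 7, 8.2, 8.2, 8.2],
  "delta_pos": [
    [0, 0.2, 1.5],
    [0, 0, 2.5],
    [0, 0, 2],
    [0, 0, 1.5],
    [0, 0, 0.8],
    [0, 0, 0.5],
    [0, 0, 0.3],
    [0, 0, 0],
    [0, 0, 0],
    [0, 0, 0],
    [0, 0, 0],
    [0, 0, 0],
    [0, 0, 0]
  ],
  "angular": [
    [0, 0, 0],
    [0, 0, 0],
    [0, 0, 0],
    [0, 0, 0],
    [0, 0, 0],
    [0, 0, 0],
    [0, 0, 0],
    [0, 0, 0],
    [0, 0, 0],
    [0, 0, 0],
    [0, 0, 0],
    [0, 0, 0],
    [0, 0, 0]
  ]
}}

```text
clock: 27.3
position: [0.5197, -0.3059, 0.022]
ee_rot: [3.141, -0.001, 0.001]
force: [-0.1, -0.4, 0.1]
width: 0.879
gripper_force: 0.0
```

Emit:
{"op": "carry_out", "data": {
  "claw": [8.2, 8.2, 8.2, 8.2, 8.2, 8.2, 7, 6, 6, 6, 6],
  "delta_pos": [
    [0, 0, -1],
    [0, 0, -3],
    [0, 0, -4.5],
    [0, 0, -4.5],
    [0, 0, -4.5],
    [0, 0, -3],
    [0, -2, -2],
    [0, -4, 0],
    [0, -4, 0],
    [0, -3, 0],
    [0, 0, 0]
  ],
  "angular": [
    [0, 0, 0],
    [0, 0, 0],
    [0, 0, 0],
    [0, 0, 0],
    [0, 0, 0],
    [0, 0, 0],
    [0, 0, 0],
    [0, 0, 0],
    [0, 0, 0],
    [0, 0, 0],
    [0, 0, 0]
  ]
}}

```text
clock: 28.4
position: [0.5201, -0.1702, 0.248]
ee_rot: [-3.14, -0.011, -0.002]
force: [0.3, 0.5, 0.2]
width: 0.655
gripper_force: 0.0
```

```bash
python3 - <<'E'
from h import *
s=arm.observe(); print(s['clock'],s['position'].round(4),s['ee_rot'].round(3))
S=arm.get_image('scene'); D=arm.get_image('side'); save(S,'s2')
for n,p in (('S',S),('D',D)):
    for r in arm.trace('tub',p)[:1]: print('tub',n,r['conf'],fitcyl([p],[r['region']],np.array([.52,-.304]),.028,.004,.059))
for c,g in {'blue':(.431,.28),'green':(.51,.287),'yellow':(.586,.29)}.items():
    for n,p in (('S',S),('D',D)): print(c,n,*[np.round(a,4) for a in fitcyl([p],[cmask(p,c)>0],np.array(g),.02,.088,.13,.1)])
E
```

```text
28.4 [ 0.5201 -0.1702  0.248 ] [-3.14e+00 -1.10e-02 -2.00e-03]
tub S 0.91 (array([ 0.51851098, -0.30634919]), np.float64(0.0243623112961999))
tub D 0.59 (array([ 0.52129204, -0.30755644]), np.float64(0.02076207367369058))
blue S [0.4302 0.2811] 0.0249
blue D [0.4289 0.2815] 0.0188
green S [0.5066 0.2864] 0.025
green D [0.5066 0.2875] 0.0299
yellow S [0.5838 0.292 ] 0.0284
yellow D [0.5835 0.2924] 0.0204
```

View pics/s2.png

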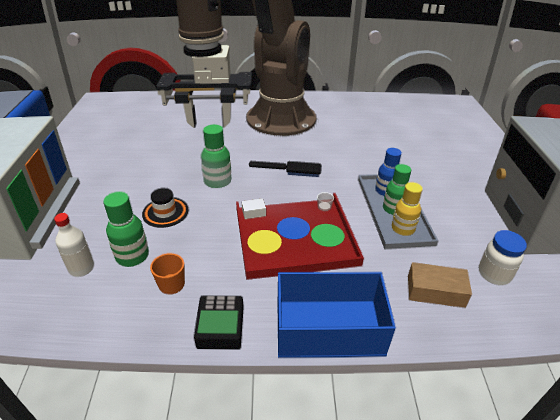

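The tub is at the mat's centre, (163,203), and the bottles are unmoved. I'll return the yellow bottle first.

Emit:
{"op": "carry_out", "data": {
  "claw": [6, 6, 6, 6, 6, 6, 6, 6, 6, 6, 6, 6, 6, 6, 6],
  "delta_pos": [
    [0.3, -2, 0],
    [0.5, -4, 0],
    [0.6, -4.2, 0],
    [0.6, -4.2, 0],
    [0.6, -4.2, 0],
    [0.6, -4.2, 0],
    [0.6, -4.2, 0],
    [0.6, -4.2, 0],
    [0.6, -4.2, 0],
    [0.6, -4, 0],
    [0.5, -3.2, 0],
    [0.3, -2.2, 0],
    [0.2, -1.3, 0],
    [0, 0, 0],
    [0, 0, 0]
  ],
  "angular": [
    [0, 0, 0.004],
    [0, 0, 0],
    [0, 0, 0],
    [0, 0, 0],
    [0, 0, 0],
    [0, 0, 0],
    [0, 0, 0],
    [0, 0, 0],
    [0, 0, 0],
    [0, 0, 0],
    [0, 0, 0],
    [0, 0, 0],
    [0, 0, 0],
    [0, 0, 0],
    [0, 0, 0]
  ]
}}

```text
clock: 30.1
position: [0.5882, 0.2831, 0.2465]
ee_rot: [3.14, -0.009, -0.0]
force: [-0.3, -0.4, -0.6]
width: 0.653
gripper_force: 0.0
```

Emit:
{"op": "carry_out", "data": {
  "claw": [6, 6, 6, 6, 6, 6, 6, 6, 3, 3, 3, 3, 3],
  "delta_pos": [
    [-0.2, -0.7, 0],
    [0, 0, 2],
    [0, 0, 4],
    [0, 0, 4],
    [0, 0, 2.7],
    [0, 0, 1.5],
    [0, 0, 0.6],
    [0, 0, 0],
    [0, 0, 0],
    [0, 0, 0],
    [0, 0, 0],
    [0, 0, 0],
    [0, 0, 0]
  ],
  "angular": [
    [0, 0, -0.006],
    [0, 0, 0],
    [0, 0, 0],
    [0, 0, 0],
    [0, 0, 0],
    [0, 0, 0],
    [0, 0, 0],
    [0, 0, 0],
    [0, 0, 0],
    [0, 0, 0],
    [0, 0, 0],
    [0, 0, 0],
    [0, 0, 0]
  ],
  "force": 25
}}

```text
clock: 31.4
position: [0.5862, 0.2924, 0.0998]
ee_rot: [-3.141, -0.003, -0.002]
force: [0.0, -1.1, 6.4]
width: 0.432
gripper_force: 25.0
```

Emit:
{"op": "carry_out", "data": {
  "claw": [3, 3, 3, 3, 3, 3, 3, 3, 3, 3, 3, 3, 3, 3, 3, 3, 3, 3],
  "delta_pos": [
    [0, 0, -1],
    [0, 0, -2.5],
    [0, 0, -2.5],
    [0, 0, -2],
    [0.2, 1.6, 0],
    [0.4, 3, 0],
    [0.5, 3.5, 0],
    [0.5, 3.5, 0],
    [0.5, 3.5, 0],
    [0.5, 3.5, 0],
    [0.5, 3.5, 0],
    [0.5, 3.5, 0],
    [0.5, 3.2, 0],
    [0.3, 2.5, 0],
    [0.2, 1.7, 0],
    [0.2, 1.2, 0],
    [0, 0, 0],
    [0, 0, 0]
  ],
  "angular": [
    [0, 0, 0],
    [0, 0, 0],
    [0, 0, 0],
    [0, 0, 0],
    [0, 0, 0],
    [0, 0, 0],
    [0, 0, 0],
    [0, 0, 0],
    [0, 0, 0],
    [0, 0, 0],
    [0, 0, 0],
    [0, 0, 0],
    [0, 0, 0],
    [0, 0, 0],
    [0, 0, 0],
    [0, 0, 0],
    [0, 0, 0],
    [0, 0, 0]
  ]
}}

```text
clock: 33.2
position: [0.634, -0.0486, 0.1785]
ee_rot: [-3.141, -0.004, 0.001]
force: [0.0, 0.1, -2.8]
width: 0.434
gripper_force: 25.0
```

Emit:
{"op": "carry_out", "data": {
  "claw": [3, 3, 3, 3, 3, 3, 3, 4.5, 6, 6, 6, 6, 6, 6, 6],
  "delta_pos": [
    [0, 0.1, 1.5],
    [0, 0, 2.5],
    [0, 0, 1.7],
    [0, 0, 1],
    [0, 0, 0.6],
    [0, 0, 0.4],
    [0, 0, 0],
    [0, 0, 0],
    [0, 0, 0],
    [0, 0, 0],
    [0, 0, -2],
    [0, 0, -4],
    [0, 0, -4.5],
    [0, 0, -3.2],
    [0, 0, 0]
  ],
  "angular": [
    [0, 0, 0],
    [0, 0, 0],
    [0, 0, 0],
    [0, 0, 0],
    [0, 0, 0],
    [0, 0, 0],
    [0, 0, 0],
    [0, 0, 0],
    [0, 0, 0],
    [0, 0, 0],
    [0, 0, 0],
    [0, 0, 0],
    [0, 0, 0],
    [0, 0, 0],
    [0, 0, 0]
  ]
}}

```text
clock: 34.7
position: [0.637, -0.0506, 0.2448]
ee_rot: [3.141, 0.002, 0.015]
force: [0.4, -0.3, 0.5]
width: 0.652
gripper_force: 0.0
```

Now over to the blue bottle at (.431,.281).

Emit:
{"op": "carry_out", "data": {
  "claw": [6, 6, 6, 6, 6, 6, 6, 6, 6, 6, 6, 6, 6, 6],
  "delta_pos": [
    [-1, -1.6, 0],
    [-2, -3.2, 0],
    [-2.3, -3.6, 0],
    [-2.3, -3.6, 0],
    [-2.3, -3.6, 0],
    [-2.3, -3.6, 0],
    [-2.3, -3.6, 0],
    [-2, -3.5, 0],
    [-1.7, -2.8, 0],
    [-1.2, -2, 0],
    [-0.8, -1.4, 0],
    [-0.2, -0.7, 0],
    [0, 0, 0],
    [0, 0, 0]
  ],
  "angular": [
    [0, 0, 0],
    [0, 0, 0],
    [0, 0, 0],
    [0, 0, 0],
    [0, 0, 0],
    [0, 0, 0],
    [0, 0, 0],
    [0, 0, 0],
    [0, 0, 0],
    [0, 0, 0],
    [0, 0, 0],
    [0, 0, 0],
    [0, 0, 0],
    [0, 0, 0]
  ]
}}

```text
clock: 36.1
position: [0.4298, 0.2799, 0.2383]
ee_rot: [3.141, 0.002, -0.001]
force: [-0.2, 0.1, 0.5]
width: 0.659
gripper_force: 0.0
```

Emit:
{"op": "carry_out", "data": {
  "claw": [6, 6, 6, 6, 6, 6, 6, 3, 3, 3, 3, 3],
  "delta_pos": [
    [0.1, 0, 2],
    [0, 0, 3.5],
    [0, 0, 3.5],
    [0, 0, 2.6],
    [0, 0, 1.5],
    [0, 0, 0.7],
    [0, 0, 0],
    [0, 0, 0],
    [0, 0, 0],
    [0, 0, 0],
    [0, 0, 0],
    [0, 0, 0]
  ],
  "angular": [
    [0, 0, 0],
    [0, 0, 0],
    [0, 0, 0],
    [0, 0, 0],
    [0, 0, 0],
    [0, 0, 0],
    [0, 0, 0],
    [0, 0, 0],
    [0, 0, 0],
    [0, 0, 0],
    [0, 0, 0],
    [0, 0, 0]
  ]
}}

```text
clock: 37.3
position: [0.4312, 0.2811, 0.1015]
ee_rot: [-3.141, -0.003, -0.002]
force: [0.0, -0.0, 7.4]
width: 0.429
gripper_force: 25.0
```

Emit:
{"op": "carry_out", "data": {
  "claw": [3, 3, 3, 3, 3, 3, 3, 3, 3, 3, 3, 3, 3, 3, 3, 3],
  "delta_pos": [
    [0, 0, -1],
    [0, 0, -2.5],
    [0, 0, -2.5],
    [0, 0, -2],
    [0.2, 1.6, -1],
    [0.6, 2.8, 0],
    [1, 3.2, 0],
    [1.6, 3.4, 0],
    [2, 3.4, 0],
    [2.2, 3.4, 0],
    [2.3, 3, 0],
    [2.2, 2.5, 0],
    [2, 1.7, 0],
    [1.4, 1.2, 0],
    [0, 0, 0],
    [0, 0, 0]
  ],
  "angular": [
    [0, 0, 0],
    [0, 0, 0],
    [0, 0, 0],
    [0, 0, 0],
    [0, 0, 0],
    [0, 0, 0],
    [0, 0, 0],
    [0, 0, 0],
    [0, 0, 0],
    [0, 0, 0],
    [0, 0, 0],
    [0, 0, 0],
    [0, 0, 0],
    [0, 0, 0],
    [0, 0, 0],
    [0, 0, 0]
  ]
}}

```text
clock: 38.9
position: [0.5854, 0.019, 0.1905]
ee_rot: [-3.141, -0.002, 0.002]
force: [0.6, 0.6, -4.4]
width: 0.432
gripper_force: 25.0
```

Emit:
{"op": "carry_out", "data": {
  "claw": [3, 3, 3, 3, 3, 3, 3, 3, 4.5, 6, 6, 6, 6, 6, 6, 6],
  "delta_pos": [
    [0, 0, 1.5],
    [0, 0, 2.5],
    [0, 0, 2.2],
    [0, 0, 1.3],
    [0, 0, 0.7],
    [0, 0, 0.4],
    [0, 0, 0.1],
    [0, 0, 0],
    [0, 0, 0],
    [0, 0, 0],
    [0, 0, 0],
    [0, 0, -2],
    [0, 0, -4],
    [0, 0, -4.5],
    [0, 0, -3],
    [0, 0, 0]
  ],
  "angular": [
    [0, 0, 0],
    [0, 0, 0],
    [0, 0, 0],
    [0, 0, 0],
    [0, 0, 0],
    [0, 0, 0],
    [0, 0, 0],
    [0, 0, 0],
    [0, 0, 0],
    [0, 0, 0],
    [0, 0, 0],
    [0, 0, 0],
    [0, 0, 0],
    [0, 0, 0],
    [0, 0, 0],
    [0, 0, 0]
  ]
}}

```text
clock: 40.5
position: [0.5887, 0.0197, 0.244]
ee_rot: [-3.141, -0.002, -0.014]
force: [0.3, -0.8, -0.7]
width: 0.653
gripper_force: 0.0
```

Emit:
{"op": "carry_out", "data": {
  "claw": [6, 6, 6, 6, 6, 6, 6, 6, 6, 6, 6],
  "delta_pos": [
    [-0.5, -1.7, 0],
    [-1, -3.5, 0],
    [-1.2, -4, 0],
    [-1.2, -4, 0],
    [-1.2, -4, 0],
    [-1, -3.7, 0],
    [-0.8, -2.8, 0],
    [-0.5, -1.9, 0],
    [-0.3, -1.1, 0],
    [0, 0, 0],
    [0, 0, 0]
  ],
  "angular": [
    [0, 0, 0],
    [0, 0, 0],
    [0, 0, 0],
    [0, 0, 0],
    [0, 0, 0],
    [0, 0, 0],
    [0, 0, 0],
    [0, 0, 0],
    [0, 0, 0],
    [0, 0, 0],
    [0, 0, 0]
  ]
}}

```text
clock: 41.6
position: [0.5091, 0.2847, 0.2384]
ee_rot: [3.141, 0.001, -0.0]
force: [0.7, -1.2, 1.4]
width: 0.656
gripper_force: 0.0
```

Emit:
{"op": "carry_out", "data": {
  "claw": [6, 6, 6, 6, 6, 6, 6, 3, 3, 3, 3, 3],
  "delta_pos": [
    [0, -0.2, 2],
    [0, 0, 3.5],
    [0, 0, 3.5],
    [0, 0, 2.6],
    [0, 0, 1.5],
    [0, 0, 0.8],
    [0, 0, 0],
    [0, 0, 0],
    [0, 0, 0],
    [0, 0, 0],
    [0, 0, 0],
    [0, 0, 0]
  ],
  "angular": [
    [0, 0, 0],
    [0, 0, 0],
    [0, 0, 0],
    [0, 0, 0],
    [0, 0, 0],
    [0, 0, 0],
    [0, 0, 0],
    [0, 0, 0],
    [0, 0, 0],
    [0, 0, 0],
    [0, 0, 0],
    [0, 0, 0]
  ]
}}

```text
clock: 42.8
position: [0.5092, 0.288, 0.1005]
ee_rot: [-3.141, -0.002, -0.002]
force: [-0.2, -1.5, 5.9]
width: 0.428
gripper_force: 25.0
```

Emit:
{"op": "carry_out", "data": {
  "claw": [3, 3, 3, 3, 3, 3, 3, 3, 3, 3, 3, 3, 3, 3],
  "delta_pos": [
    [0, 0, -1],
    [0, 0, -2.5],
    [0, 0, -2.5],
    [0, 0, -2],
    [0.8, 1.5, 0],
    [1.5, 2.7, 0],
    [1.7, 3.2, 0],
    [1.7, 3.2, 0],
    [1.6, 3, 0],
    [1.4, 2.5, 0],
    [0.9, 1.7, 0],
    [0.6, 1, 0],
    [0, 0, 0],
    [0, 0, 0]
  ],
  "angular": [
    [0, 0, 0],
    [0, 0, 0],
    [0, 0, 0],
    [0, 0, 0],
    [0, 0, 0],
    [0, 0, 0],
    [0, 0, 0],
    [0, 0, 0],
    [0, 0, 0],
    [0, 0, 0],
    [0, 0, 0],
    [0, 0, 0],
    [0, 0, 0],
    [0, 0, 0]
  ]
}}

```text
clock: 44.2
position: [0.6103, 0.1014, 0.1798]
ee_rot: [-3.141, -0.004, 0.001]
force: [0.3, 0.4, -2.1]
width: 0.428
gripper_force: 25.0
```

Emit:
{"op": "carry_out", "data": {
  "claw": [3, 3, 3, 3, 3, 3, 3, 4.5, 6, 6, 6, 6, 6, 6, 6, 6, 6, 6, 6],
  "delta_pos": [
    [0.1, 0.1, 1.5],
    [0, 0, 2.5],
    [0, 0, 1.7],
    [0, 0, 1],
    [0, 0, 0.6],
    [0, 0, 0.4],
    [0, 0, 0],
    [0, 0, 0],
    [0, 0, 0],
    [0, 0, 0],
    [0, 0, -2],
    [0, 0, -4],
    [0, 0, -4.5],
    [0, 0, -4.5],
    [-0.5, 1.5, -4],
    [-1, 2.5, -3],
    [-1, 2.5, -1.5],
    [-0.5, 1.3, 0],
    [0, 0, 0]
  ],
  "angular": [
    [0, 0, 0],
    [0, 0, 0],
    [0, 0, 0],
    [0, 0, 0],
    [0, 0, 0],
    [0, 0, 0],
    [0, 0, 0],
    [0, 0, 0],
    [0, 0, 0],
    [0, 0, 0],
    [0, 0, 0],
    [0, 0, 0],
    [0, 0, 0],
    [0, 0, 0],
    [0, 0, 0],
    [0, 0, 0],
    [0, 0, 0],
    [0, 0, 0],
    [0, 0, 0]
  ]
}}

```text
clock: 46.1
position: [0.5817, 0.0188, 0.3377]
ee_rot: [3.14, -0.003, 0.001]
force: [-0.6, 0.7, -0.7]
width: 0.651
gripper_force: 0.0
```

```bash
python3 - <<'E'
from h import *
s=arm.observe(); print(s['clock'],s['position'].round(4))
S=arm.get_image('scene'); D=arm.get_image('side'); W=arm.get_image('wrist')
cv2.imwrite('pics/end.png',np.hstack([cv2.resize(W['frame'][20:280,140:400],(400,400)),cv2.resize(S['frame'][130:290,120:380],(400,400))])[:,:,::-1])
for c,g in {'yellow':(.634,-.05),'blue':(.586,.0193),'green':(.611,.1)}.items():
    for n,p in (('S',S),('D',D)): print(c,n,*[np.round(a,4) for a in fitcyl([p],[cmask(p,c)>0],np.array(g),.02,.089,.131,.1)])
for n,p in (('S',S),('D',D)):
    for r in arm.trace('tub',p)[:1]: print('tub',n,r['conf'],fitcyl([p],[r['region']],np.array([.52,-.304]),.028,.004,.059))
E
```

```text
46.1 [0.5817 0.0188 0.3377]
yellow S [ 0.6326 -0.0505] 0.0259
yellow D [ 0.6321 -0.0496] 0.0319
blue S [0.5839 0.0198] 0.0606
blue D [0.5833 0.0215] 0.0312
green S [0.611  0.0983] 0.0307
green D [0.6096 0.0984] 0.0401
tub S 0.75 (array([ 0.51756848, -0.30603439]), np.float64(0.019153797212100178))
tub D 0.64 (array([ 0.5211247 , -0.30680076]), np.float64(0.019292541137057837))
```

View pics/end.png

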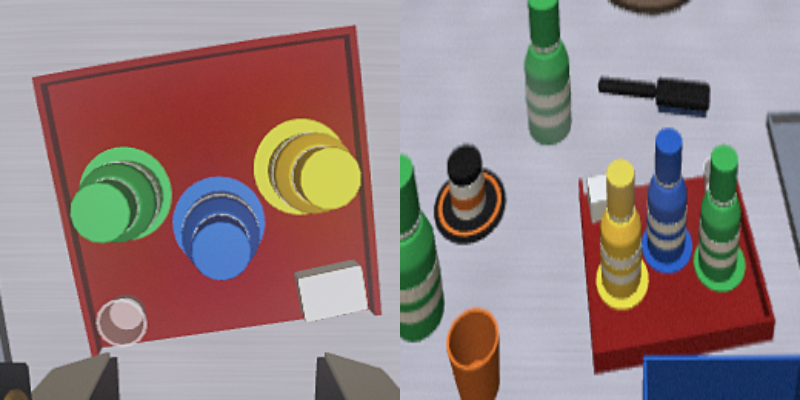

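Each bottle stands upright on its own mark: green at (120,195), blue at (218,228) and yellow at (305,167), all within about 3 mm. The tub is centred on the mat at (467,185) and the gripper is clear, so I'm handing in.

```bash
python3 -c "
from cell import arm
print(arm.sign_off())"
```

```text
the job is handed in; nothing more can be done
None
```

The job is handed in: in the last pictures each bottle stood upright within about 3 mm of its own mark's centre and the tub stood within about 3 mm of the mat's centre, finished at 46 s; sign-off returned no verdict.

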